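Slide a striped label plate out over the end of its ledge

ROBOT

A 6-joint arm with a two-finger parallel gripper is mounted at the origin on the work surface. World frame = base frame: x ahead of the robot, y to its left, z up, the work surface at z = 0. Lengths are in m, angles in rad, forces in N, time in s.
With the tool pointing down it reaches from about 0.3 to 0.775 m from the base axis. Payload 14.6 kg.
Tool frame: the origin (TCP) lies at the very end of the fingers, on their centre line; the grasp point (between the pads) lies 19 mm behind it; z points along the fingers, y is the direction in which the jaws open and shut (so a half turn about z gives the same grasp; the last joint's range is limited). The gripper opens to 94 mm and grips with 3 to 60 N. Pads are 16 mm wide; open, the fingers measure 119 mm over their backs; the gripper's body (75 mm by 177 mm) begins 78 mm behind the grasp point.
Start: joints at [1.202, 0.3, 1.521, -0, 1.321, -0.067], TCP at [0.163, 0.525, 0.205] pointing down, gripper open.
Joint ranges: [-3.03, 3.03], [-0.79, 2.21], [0.23, 2.52], [-1.04, 4.18], [0, 3.07], [-2.55, 2.55]. Speed limits (rad/s): [2.22, 2.22, 2.57, 3.14, 3.14, 3.14].

INTERFACE

Orientations are given as [roll, pitch, yaw] about the fixed x, y, z axes, in that order (R = Rz(yaw) Ry(pitch) Rx(roll)).
In Python, from station import ctrl, vision, ticket gives the robot as it stands.
- The arm moves only by the tool step_arm, never from a script. Its argument "steps" is a list of rows, each an object of numbers: "x", "y", "z": the shift along the tool's x, y, z in m; "ax", "ay", "az": the turn, a rotation vector about the tool's x, y, z in degrees; "claw": the finger opening in m, from 0 to 0.094. A call has 1 to 5 rows; each row shifts and turns the pose as measured when the row begins, along the tool's axes as they then stand; what a row does not reach is not made up. A row lasts 1/12 s, in which the tool goes at most 41.7 mm and 7.16 degrees, less where a joint would pass 70% of its speed; a pose out of reach is approached as far as the arm can. A call with a gripper value outside its range is refused whole. The fingers move at their own pace and stop on an object; "grip_force" is the grip in N (left out, the last holds). Time passes only in rows, so rows that do not move let the fingers close. It gives the time, the measured TCP pose, the force and the opening at its end, in the units of the state.
- ctrl.get_obs(): the state, without advancing time (a new reading comes with each control period).
- vision.camera(name): name is "side" or "top"; returns (picture, depth): 384x512x3 uint8, red, green, blue; 384x512 float32, m along the optical axis (not along the pixel's ray), 0 where there is no reading.
- vision.camera_params(name): a dict with "fov_y" (degrees; the focal length in pixels is half the picture's height over the tangent of half this angle, whatever the lens; pixels are square), "cx", "cy" (the principal point, pixels), "origin" and "attitude" of the camera in the world. Camera axes: x right, y up, looking along -z (the intrinsics and any distortion apply to the point x, -y, -z); pixel columns grow to the right and rows downward; lengths in m; the calibration is good to about 2 mm. A picture is of the moment at which its call begins. camera_params takes no time and is no camera call.
- ticket.hand_in(): hands the job in, once; it reports no verdict.
The state is a dict: "time_s": time; "qpos": joint angles; "joint_vel": joint speeds; "tau": joint torques, N m; "ee_pos": TCP position; "eef_rot": TCP orientation; "force": force on the tool from outside, world axes, zero at the start; "moment": the same for the moment, N m; "grip_width": finger opening in m.
Only numpy, scipy, OpenCV 4.12 (cv2) and the standard library are available. Lean on these libraries where they do the work, as an engineer would, in place of code of your own. Each camera call takes 0.05 s, during which the arm holds its last target.

TASK

On the craft table a flat striped label plate lies on a low wooden ledge. With your fingertips, without gripping or lifting it, push the plate along the ledge towards the end where the green bottle stands, until the whole yellow band at that end sticks out past the end of the ledge so that somebody can take it by its edge, but all of the red middle is still over the ledge. Leave the plate flat and straight along the ledge, leave everything else where it is, and take your hand away.

Things in the scene. Friction and masses are not known exactly. Their poses are not given: they have to be found in the camera images.
- ledge: Fixed wooden ledge like a low bench, 360 mm long along its own y, open at both ends (at own y = +180 and -180 mm). Origin: middle of its footprint, on the table; z up. Its flat deck is 60 mm above the table and spans own x = -55 to +70 mm. A dark wooden lip along the robot's side (own x = -65 to -55 mm, full length) rises 14 mm above the deck.
- plate: Loose flat rigid plate, 90 mm (own x) by 160 mm (own y), 6 mm thick, about 0.11 kg, lying on the deck and roughly along the ledge. Origin: centre of its underside; z up. Its stripes run across it: the middle 50 mm is red (own y -25 to +25 mm), then 25 mm white on both sides, then a 30 mm yellow band at each end (from 50 to 80 mm either way). It slides on the deck with ordinary dry friction and is not attached.
- green_bottle: Green see-through bottle with a green cap, radius 32 mm, height 150 mm, standing on the table about 150 mm beyond one end of the ledge; which end varies. It shows the direction to push. Origin: centre of its underside. Must not be disturbed.
- clear_jar: Colourless clear jar with a red lid, radius 34 mm, height 110 mm, standing on the table about 150 mm beyond the other end of the ledge. Origin: centre of its underside. Must not be disturbed.
- red_marker: Black marker pen with red ends, 135 x 15 x 15 mm, lying on the table beyond the ledge. Origin: centre of its underside. Bystander.
- green_marker: Black marker pen with green ends, 135 x 15 x 15 mm, lying on the table beyond the ledge. Origin: centre of its underside. Bystander.
- scissors: Scissors with black handles, 150 mm long, 8 mm thick, lying flat between robot and ledge. Origin: middle, underside. Bystander.
- tape_roll: Blue ring (tape roll), radius 36 mm, 22 mm high, lying flat between robot and ledge. Origin: centre of its underside. Bystander.
- cup: Clear plastic cup, rim radius 36 mm, height 85 mm, standing on the table beyond the ledge. Origin: centre of its underside. Bystander.
Things that resemble listed ones, but are neither listed nor needed, are in the scene too. Leave any blue or orange look-alike of the green_bottle alone.

How it is judged:
By the outcome, as a careful person would: the job done as asked, in the order asked, and still so for the second after the job is handed in, with the robot touching nothing.
It also fails if it takes over 40 s, if anything falls off the work surface, if the arm or the gripper's body presses on something with over 40 N, if the wrist force passes 120 N, or if a joint passes its speed limit or range.

## Working session

There is one attempt and no reset: what is moved stays moved. The work goes in short steps, Python scripts to look and compute and a tool call to move; the robot and the scene stay as the last step left them, time stands still between calls to the robot, and variables do not carry over. Pictures are saved under pics/ and viewed, and the job is handed in when it is done.

Besides the shell and the picture viewer there is one more tool, called after "Call:" as name([rows], argument=value, ...), one row to a line, values as JSON. step_arm: Moves the arm, as the interface text tells. Its arguments: {"type":"object","properties":{"steps":{"type":"array"},"grip_force":{"type":"number"}},"required":["steps"]}

```bash
mkdir -p pics; ls; python3 - <<'E'
from station import ctrl, vision, ticket
import cv2,numpy as np
for n in("top","side"):
    p,d=vision.camera(n); cv2.imwrite(f"pics/{n}0.png",p[:,:,::-1]); np.savez(f"{n}0.npz",p=p,d=d)
    print(n,vision.camera_params(n))
print(ctrl.get_obs())
E
```

```text
pics
top {'fov_y': 52.99287251297825, 'cx': 257.37734057658156, 'cy': 188.4172021795146, 'origin': array([0.46112718, 0.03199476, 1.12109999]), 'attitude': array([ 0.08766348, -0.00831136, -1.56971841])}
side {'fov_y': 52.639265185552176, 'cx': 258.6965469698271, 'cy': 194.01336576413928, 'origin': array([0.55044739, 0.8084097 , 0.62404757]), 'attitude': array([ 0.93927948, -0.01828657, -3.08941528])}
{'time_s': 0.1, 'qpos': array([ 1.20239749e+00,  3.00396103e-01,  1.52148089e+00, -2.55594495e-05,
        1.32065074e+00, -6.65931576e-02]), 'joint_vel': array([-1.95825129e-05, -1.29476606e-03, -2.10955115e-03,  1.76746855e-03,
       -2.61047360e-04, -1.03744339e-03]), 'tau': array([ 2.80853592e-04, -5.32635176e+01, -3.53285122e+01,  7.08958693e-02,
        2.33946566e-02, -9.16017871e-05]), 'ee_pos': array([0.16341554, 0.52494547, 0.20496984]), 'eef_rot': array([-3.14065800e+00, -3.75204437e-05,  2.83979330e+00]), 'force': array([-0.33074231, -0.26667027,  0.0102152 ]), 'moment': array([-0.00617275,  0.03230117,  0.02932498]), 'grip_width': 0.09403187281321992}
```

View pics/top0.png

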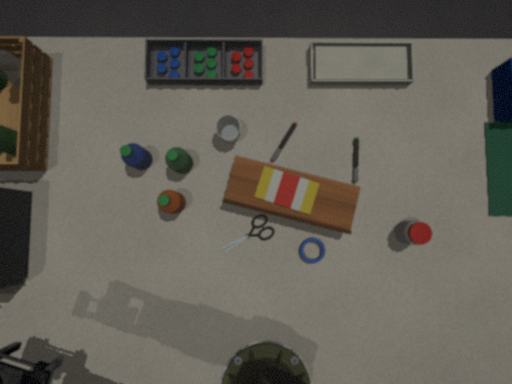

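View pics/side0.png

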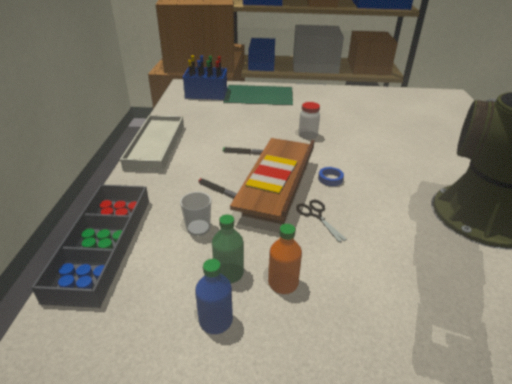

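The top view shows three bottles: blue at (137,156), green at (178,160) and orange at (171,202). The green-bodied one at (178,160) lies off the left (+y) end of the ledge, and the red-lidded jar is at (418,233) off the other end. I'll push towards image left. Next I'll enlarge a crop to confirm this and measure.

```bash
cat > h.py <<'E'
import numpy as np,cv2
from scipy.spatial.transform import Rotation as R
def K(c): return 192/np.tan(np.radians(c['fov_y']/2))
def ray(c,uv):
    uv=np.atleast_2d(uv).astype(float);f=K(c)
    d=np.c_[(uv[:,0]-c['cx'])/f,-(uv[:,1]-c['cy'])/f,-np.ones(len(uv))]
    return d@R.from_euler('xyz',c['attitude']).as_matrix().T
def onz(c,uv,z):
    d=ray(c,uv);o=c['origin'];return o+d*((z-o[2])/d[:,2])[:,None]
def cloud(c,d):
    v,u=np.mgrid[0:384,0:512];return (c['origin']+ray(c,np.c_[u.ravel(),v.ravel()])*d.reshape(-1,1)).reshape(384,512,3)
def proj(c,P):
    q=(np.atleast_2d(P)-c['origin'])@R.from_euler('xyz',c['attitude']).as_matrix();f=K(c)
    return np.c_[c['cx']+f*q[:,0]/-q[:,2],c['cy']-f*q[:,1]/-q[:,2]]
E
python3 - <<'E'
from h import *
from station import vision
for n in("top","side"):
    z=np.load(n+"0.npz");p,d=z['p'],z['d'];c=vision.camera_params(n)
    P=cloud(c,d)
    hsv=cv2.cvtColor(p,cv2.COLOR_RGB2HSV)
    dk=(abs(P[...,2]-.063)<.012)&(P[...,0]>.3)&(P[...,0]<.75)&(abs(P[...,1])<.35)&(d>0)
    table=(abs(P[...,2])<.02)&(abs(P[...,1])<.2);print(n,'table z',np.median(P[...,2][table]),dk.sum())
    x0,y0,w,h=(120,110,320,150) if n=="top" else (170,110,190,230)
    cr=p[y0:y0+h,x0:x0+w,::-1]; cr=cv2.resize(cr,None,fx=2.5,fy=2.5,interpolation=cv2.INTER_CUBIC)
    cv2.imwrite(f"pics/{n}crop.png",cr)
    m=dk.astype(np.uint8);k,l,s,_=cv2.connectedComponentsWithStats(m);i=1+s[1:,4].argmax();m=(l==i)
    cs,_=cv2.findContours(m.astype(np.uint8),0,1)
    X=P[m]; print('deck z',np.percentile(X[:,2],[5,50,95]))
    r=cv2.minAreaRect(X[:,:2].astype(np.float32));print('ledge rect',r,cv2.boxPoints(r))
    # yellow
    for nm,mm in (('yel',(hsv[...,0]>20)&(hsv[...,0]<35)&(hsv[...,1]>150)),('red',((hsv[...,0]<6)|(hsv[...,0]>174))&(hsv[...,1]>150)),('white',(hsv[...,1]<70)&(hsv[...,2]>110))):
        mm=(mm&cv2.dilate(m.astype(np.uint8),np.ones((3,3))).astype(bool)).astype(np.uint8)
        k,l,s,ce=cv2.connectedComponentsWithStats(mm)
        for i in range(1,k):
            if s[i,4]>60: 
                v,u=np.where(l==i); G=onz(c,np.c_[u,v],.066)[:,:2]; r=cv2.minAreaRect(G.astype(np.float32))
                print(nm,s[i,4],ce[i],onz(c,ce[i],.066)[0],r)
E
```

```text
top table z -0.0008250909831979403 6462
deck z [0.05611662 0.0605401  0.07150984]
ledge rect ((0.5391492247581482, -0.07215607166290283), (0.3608420789241791, 0.13589619100093842), 75.80589294433594) [[ 0.42903492 -0.23040757]
 [ 0.5607823  -0.26373035]
 [ 0.6492635   0.08609542]
 [ 0.51751614  0.1194182 ]]
yel 323 [263.0495356  182.38080495] [0.5705891 0.0077202 0.066    ] ((0.5708117485046387, 0.007660647854208946), (0.02751179412007332, 0.09103614091873169), 72.36894989013672)
yel 322 [309.69254658 197.22360248] [ 0.52984069 -0.1204513   0.066     ] ((0.5302236080169678, -0.12080814689397812), (0.02701764740049839, 0.09177199751138687), 72.41340637207031)
red 502 [286.35258964 189.74103586] [ 0.55035946 -0.05639186  0.066     ] ((0.5506018400192261, -0.05664263665676117), (0.04308098554611206, 0.08942745625972748), 72.5141830444336)
white 299 [273.62207358 185.10702341] [ 0.56310057 -0.0213904   0.066     ] ((0.5631369948387146, -0.02093806490302086), (0.025285877287387848, 0.09105803817510605), 71.4569091796875)
white 297 [299.5959596  193.51851852] [ 0.54000147 -0.09276985  0.06
[... 814 characters left out ...]
185.73722628] [0.5692675  0.00973241 0.066     ] ((0.5702134966850281, 0.009649688377976418), (0.03363946080207825, 0.09174603968858719), 72.3296127319336)
red 292 [272.63356164 171.98287671] [ 0.54844319 -0.05551932  0.066     ] ((0.5491184592247009, -0.0563032291829586), (0.0416610911488533, 0.08933829516172409), 72.2908935546875)
white 131 [277.15267176 164.96946565] [ 0.53699201 -0.09154317  0.066     ] ((0.5377428531646729, -0.09183219820261002), (0.0200387891381979, 0.0903826653957367), 72.3032455444336)
white 158 [267.86708861 179.13291139] [ 0.55990246 -0.02072447  0.066     ] ((0.5605981945991516, -0.020802954211831093), (0.02074349671602249, 0.09187232702970505), 71.92327117919922)
```

View pics/topcrop.png

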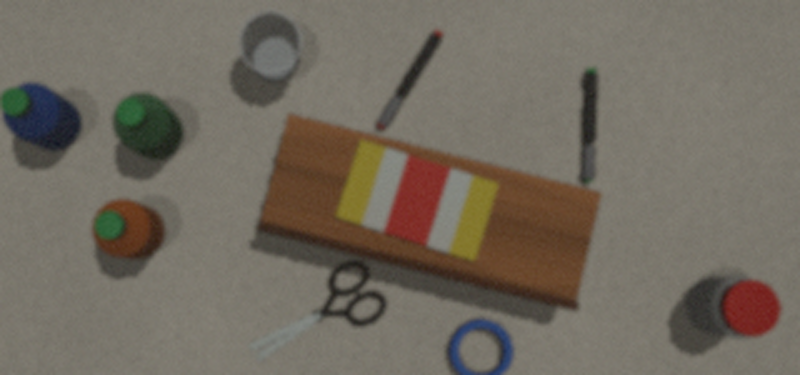

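View pics/sidecrop.png

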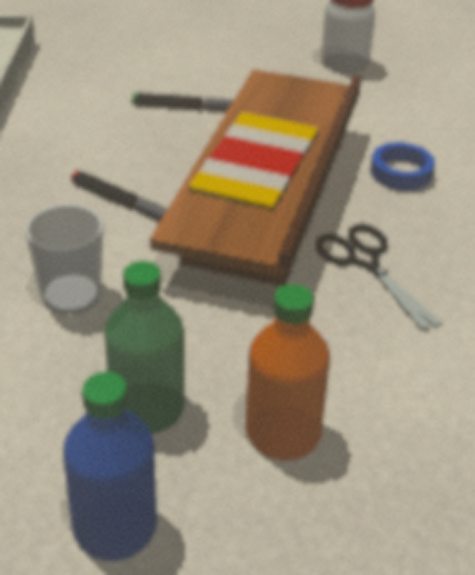

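The crops confirm it: the green-bodied bottle, at top crop (147,125), is past the ledge's left end. The blue and orange ones are look-alikes. The ledge centre is about (0.539,-0.070) and its axis is at 75.8°. The plate is at 72.4°, with its centre about 16 mm along the ledge, so it needs about 126 mm of push. I'll use two half-open fingertips on the trailing edge, with the jaws across the ledge, which will also straighten the plate.

```bash
cat > plan.py <<'E'
from h import *
import sys
from station import ctrl
# ledge frame: s along (towards bottle), t across (own x)
C=np.array([.539,-.0705]);TH=np.radians(75.8);u=np.array([np.cos(TH),np.sin(TH)]);e=np.array([u[1],-u[0]])
C=C-.0025*e
def W(s,t): return C+s*u+t*e
def plan(s,t,z,yaw=75.8,step=36,turn=7):
    o=ctrl.get_obs();p=o['ee_pos'];Rm=R.from_euler('xyz',o['eef_rot'])
    tgt=np.r_[W(s,t),z];Rt=R.from_euler('xyz',[np.pi,0,np.radians(yaw)])
    rv=(Rm.inv()*Rt).as_rotvec(degrees=True);n=int(np.ceil(max(np.linalg.norm(tgt-p)*1000/step,np.linalg.norm(rv)/turn,1)))
    d=p*0+tgt-p
    print('t',round(o['time_s'],2),'pos',p.round(4),'st',((p[:2]-C)@u).round(4),((p[:2]-C)@e).round(4),'yaw',np.degrees(o['eef_rot'][2]).round(2),'F',o['force'].round(1),'n',n,'rot',rv.round(2),'dist',np.linalg.norm(d).round(4))
    Rc=Rm
    for i in range(n):
        print(i,(Rc.inv().apply(d/n)).round(4),(rv/n).round(2));Rc=Rc*R.from_rotvec(rv/n,degrees=True)
plan(*map(float,sys.argv[1:]))
E
python3 plan.py -.095 .010 .15
```

```text
t 0.1 pos [0.1634 0.5249 0.205 ] st 0.4851 -0.5077 yaw 162.71 F [-0.3 -0.3  0. ] n 22 rot [-4.000e-02  4.000e-02  8.691e+01] dist 0.7795
0 [-0.0249 -0.0251  0.0025] [-0.    0.    3.95]
1 [-0.0266 -0.0233  0.0025] [-0.    0.    3.95]
2 [-0.0281 -0.0214  0.0025] [-0.    0.    3.95]
3 [-0.0295 -0.0194  0.0025] [-0.    0.    3.95]
4 [-0.0308 -0.0173  0.0025] [-0.    0.    3.95]
5 [-0.0319 -0.0152  0.0025] [-0.    0.    3.95]
6 [-0.0329 -0.0129  0.0025] [-0.    0.    3.95]
7 [-0.0337 -0.0106  0.0025] [-0.    0.    3.95]
8 [-0.0344 -0.0083  0.0025] [-0.    0.    3.95]
9 [-0.0348 -0.0059  0.0025] [-0.    0.    3.95]
10 [-0.0352 -0.0035  0.0025] [-0.    0.    3.95]
11 [-0.0353 -0.0011  0.0025] [-0.    0.    3.95]
12 [-0.0353  0.0014  0.0025] [-0.    0.    3.95]
13 [-0.0351  0.0038  0.0025] [-0.    0.    3.95]
14 [-0.0348  0.0062  0.0025] [-0.    0.    3.95]
15 [-0.0343  0.0086  0.0025] [-0.    0.    3.95]
16 [-0.0336  0.0109  0.0025] [-0.    0.    3.95]
17 [-0.0328  0.0132  0.0025] [-0.    0.    3.95]
18 [-0.0318  0.0155  0.0025] [-0.    0.    3.95]
19 [-0.0306  0.0176  0.0025] [-0.    0.    3.95]
20 [-0.0294  0.0197  0.0025] [-0.    0.    3.95]
21 [-0.0279  0.0217  0.0025] [-0.    0.    3.95]
```

Call:
step_arm([
  {"x": -0.025,"y": -0.025,"az": 4,"claw": 0.05},
  {"x": -0.027,"y": -0.023,"az": 4,"claw": 0.05},
  {"x": -0.028,"y": -0.021,"az": 4,"claw": 0.05},
  {"x": -0.03,"y": -0.019,"az": 4,"claw": 0.05},
  {"x": -0.031,"y": -0.017,"az": 4,"claw": 0.05},
])

```text
validation failed for argument at $.st...
```

Call:
step_arm([
  {"x": -0.032,"y": -0.015,"az": 4},
  {"x": -0.033,"y": -0.013,"az": 4},
  {"x": -0.034,"y": -0.011,"az": 4},
  {"x": -0.034,"y": -0.008,"az": 4},
  {"x": -0.035,"y": -0.006,"az": 4},
])

```text
validation failed for argument at $.st...
```

Call:
step_arm([
  {"x": -0.035,"y": -0.004,"az": 4},
  {"x": -0.035,"y": -0.001,"az": 4},
  {"x": -0.035,"y": 0.001,"az": 4},
  {"x": -0.035,"y": 0.004,"az": 4},
  {"x": -0.035,"y": 0.006,"az": 4},
])

```text
validation failed for argument at $.st...
```

```bash
python3 plan.py -.095 .010 .15
```

```text
t 0.1 pos [0.1634 0.5249 0.205 ] st 0.4851 -0.5077 yaw 162.71 F [-0.3 -0.3  0. ] n 22 rot [-4.000e-02  4.000e-02  8.691e+01] dist 0.7795
0 [-0.0249 -0.0251  0.0025] [-0.    0.    3.95]
1 [-0.0266 -0.0233  0.0025] [-0.    0.    3.95]
2 [-0.0281 -0.0214  0.0025] [-0.    0.    3.95]
3 [-0.0295 -0.0194  0.0025] [-0.    0.    3.95]
4 [-0.0308 -0.0173  0.0025] [-0.    0.    3.95]
5 [-0.0319 -0.0152  0.0025] [-0.    0.    3.95]
6 [-0.0329 -0.0129  0.0025] [-0.    0.    3.95]
7 [-0.0337 -0.0106  0.0025] [-0.    0.    3.95]
8 [-0.0344 -0.0083  0.0025] [-0.    0.    3.95]
9 [-0.0348 -0.0059  0.0025] [-0.    0.    3.95]
10 [-0.0352 -0.0035  0.0025] [-0.    0.    3.95]
11 [-0.0353 -0.0011  0.0025] [-0.    0.    3.95]
12 [-0.0353  0.0014  0.0025] [-0.    0.    3.95]
13 [-0.0351  0.0038  0.0025] [-0.    0.    3.95]
14 [-0.0348  0.0062  0.0025] [-0.    0.    3.95]
15 [-0.0343  0.0086  0.0025] [-0.    0.    3.95]
16 [-0.0336  0.0109  0.0025] [-0.    0.    3.95]
17 [-0.0328  0.0132  0.0025] [-0.    0.    3.95]
18 [-0.0318  0.0155  0.0025] [-0.    0.    3.95]
19 [-0.0306  0.0176  0.0025] [-0.    0.    3.95]
20 [-0.0294  0.0197  0.0025] [-0.    0.    3.95]
21 [-0.0279  0.0217  0.0025] [-0.    0.    3.95]
```

Nothing moved; the calls failed validation. Probably every key is required in each row, so I'll try one full row.

Call:
step_arm([
  {"x": -0.025,"y": -0.025,"z": 0,"ax": 0,"ay": 0,"az": 4,"claw": 0.05},
])

```text
time_s: 0.18
ee_pos: [0.1784, 0.4955, 0.2041]
eef_rot: [-3.14, -0.001, 2.774]
force: [0.6, -0.6, -0.4]
grip_width: 0.0903
```

Call:
step_arm([
  {"x": -0.027,"y": -0.023,"z": 0,"ax": 0,"ay": 0,"az": 4,"claw": 0.05},
  {"x": -0.028,"y": -0.021,"z": 0,"ax": 0,"ay": 0,"az": 4,"claw": 0.05},
  {"x": -0.03,"y": -0.019,"z": 0,"ax": 0,"ay": 0,"az": 4,"claw": 0.05},
  {"x": -0.031,"y": -0.017,"z": 0,"ax": 0,"ay": 0,"az": 4,"claw": 0.05},
  {"x": -0.032,"y": -0.015,"z": 0,"ax": 0,"ay": 0,"az": 4,"claw": 0.05},
])

```text
time_s: 0.6
ee_pos: [0.2617, 0.3329, 0.2018]
eef_rot: [-3.136, 0.001, 2.413]
force: [0.2, 1.0, 0.2]
grip_width: 0.0571
```

Call:
step_arm([
  {"x": -0.033,"y": -0.013,"z": 0,"ax": 0,"ay": 0,"az": 4,"claw": 0.05},
  {"x": -0.034,"y": -0.011,"z": 0,"ax": 0,"ay": 0,"az": 4,"claw": 0.05},
  {"x": -0.034,"y": -0.008,"z": 0,"ax": 0,"ay": 0,"az": 4,"claw": 0.05},
  {"x": -0.035,"y": -0.006,"z": 0,"ax": 0,"ay": 0,"az": 4,"claw": 0.05},
  {"x": -0.035,"y": -0.004,"z": 0,"ax": 0,"ay": 0,"az": 4,"claw": 0.05},
])

```text
time_s: 1.02
ee_pos: [0.3405, 0.1655, 0.2019]
eef_rot: [-3.136, 0.003, 2.047]
force: [1.2, 0.1, 0.4]
grip_width: 0.0502
```

Call:
step_arm([
  {"x": -0.035,"y": -0.001,"z": 0,"ax": 0,"ay": 0,"az": 4,"claw": 0.05},
  {"x": -0.035,"y": 0.001,"z": 0,"ax": 0,"ay": 0,"az": 4,"claw": 0.05},
  {"x": -0.035,"y": 0.004,"z": 0,"ax": 0,"ay": 0,"az": 4,"claw": 0.05},
  {"x": -0.035,"y": 0.006,"z": 0,"ax": 0,"ay": 0,"az": 4,"claw": 0.05},
])

```text
time_s: 1.35
ee_pos: [0.4009, 0.0308, 0.2024]
eef_rot: [-3.138, 0.004, 1.754]
force: [0.6, 1.1, 0.1]
grip_width: 0.0499
```

```bash
python3 plan.py -.095 .010 .15
```

```text
t 1.35 pos [0.4009 0.0308 0.2024] st 0.0643 -0.1562 yaw 100.48 F [0.6 1.1 0.1] n 7 rot [-0.17  0.3  24.67] dist 0.2361
0 [-0.0306  0.0121  0.0076] [-0.02  0.04  3.52]
1 [-0.0298  0.014   0.0076] [-0.02  0.04  3.52]
2 [-0.0289  0.0158  0.0075] [-0.02  0.04  3.52]
3 [-0.0278  0.0175  0.0075] [-0.02  0.04  3.52]
4 [-0.0267  0.0192  0.0075] [-0.02  0.04  3.52]
5 [-0.0255  0.0208  0.0075] [-0.02  0.04  3.52]
6 [-0.0242  0.0223  0.0075] [-0.02  0.04  3.52]
```

Call:
step_arm([
  {"x": -0.031,"y": 0.012,"z": 0.005,"ax": 0,"ay": 0,"az": 3.5,"claw": 0.05},
  {"x": -0.03,"y": 0.014,"z": 0.007,"ax": 0,"ay": 0,"az": 3.5,"claw": 0.05},
  {"x": -0.029,"y": 0.016,"z": 0.008,"ax": 0,"ay": 0,"az": 3.5,"claw": 0.05},
  {"x": -0.028,"y": 0.018,"z": 0.008,"ax": 0,"ay": 0,"az": 3.5,"claw": 0.05},
  {"x": -0.027,"y": 0.019,"z": 0.008,"ax": 0,"ay": 0,"az": 3.5,"claw": 0.05},
])

```text
time_s: 1.77
ee_pos: [0.4903, -0.1203, 0.1667]
eef_rot: [3.141, 0.005, 1.429]
force: [0.5, 0.2, -0.5]
grip_width: 0.0502
```

Call:
step_arm([
  {"x": -0.026,"y": 0.021,"z": 0.008,"ax": 0,"ay": 0,"az": 3.5,"claw": 0.05},
  {"x": -0.024,"y": 0.022,"z": 0.008,"ax": 0,"ay": 0,"az": 3.5,"claw": 0.05},
])

```text
time_s: 1.93
ee_pos: [0.5249, -0.1805, 0.1494]
eef_rot: [3.141, 0.005, 1.3]
force: [1.0, 1.2, 0.3]
grip_width: 0.0503
```

```bash
python3 plan.py -.098 .010 .10
```

```text
t 1.93 pos [ 0.5249 -0.1805  0.1494] st -0.1101 0.0158 yaw 74.49 F [1.  1.2 0.3] n 2 rot [ 0.01  0.29 -1.31] dist 0.0512
0 [ 0.0061 -0.0031  0.0247] [ 0.01  0.15 -0.65]
1 [ 0.0061 -0.003   0.0247] [ 0.01  0.15 -0.65]
```

Call:
step_arm([
  {"x": 0.006,"y": -0.003,"z": 0.025,"ax": 0,"ay": 0.3,"az": -0.7,"claw": 0.05},
  {"x": 0.005,"y": -0.003,"z": 0.025,"ax": 0,"ay": 0,"az": -0.6,"claw": 0.05},
  {"x": 0,"y": 0,"z": 0.015,"ax": 0,"ay": 0,"az": 0,"claw": 0.05},
  {"x": 0,"y": 0,"z": 0,"ax": 0,"ay": 0,"az": 0,"claw": 0.05},
])

```text
time_s: 2.27
ee_pos: [0.5228, -0.1744, 0.0783]
eef_rot: [-3.139, -0.0, 1.312]
force: [0.2, -0.7, 0.3]
grip_width: 0.0501
```

```bash
python3 plan.py -.095 .010 .063; python3 - <<'E'
from h import *
from station import vision
for n,(x0,y0,w,h) in (("side",(170,90,190,180)),("top",(200,120,190,130))):
    p,d=vision.camera(n); cv2.imwrite(f"pics/{n}1.png",cv2.resize(p[y0:y0+h,x0:x0+w,::-1],None,fx=3.2,fy=3.2,interpolation=cv2.INTER_CUBIC))
E
```

```text
t 2.27 pos [ 0.5228 -0.1744  0.0783] st -0.1047 0.0123 yaw 75.19 F [ 0.2 -0.7  0.3] n 1 rot [-0.15 -0.01 -0.61] dist 0.0183
0 [ 0.0097 -0.0024  0.0153] [-0.15 -0.01 -0.61]
```

View pics/side1.png

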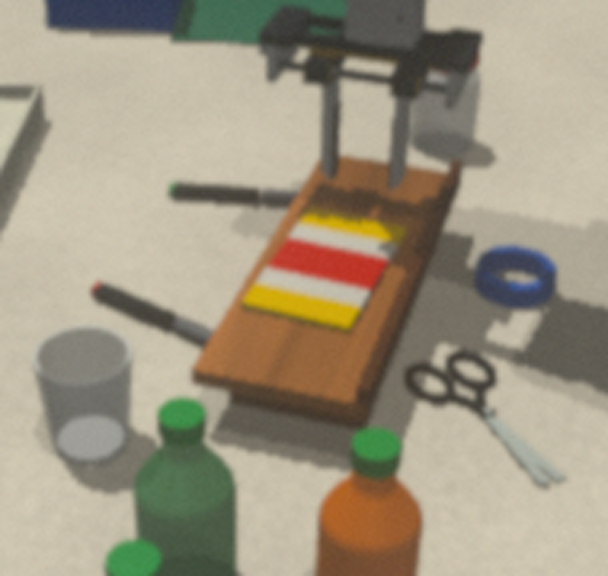

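View pics/top1.png

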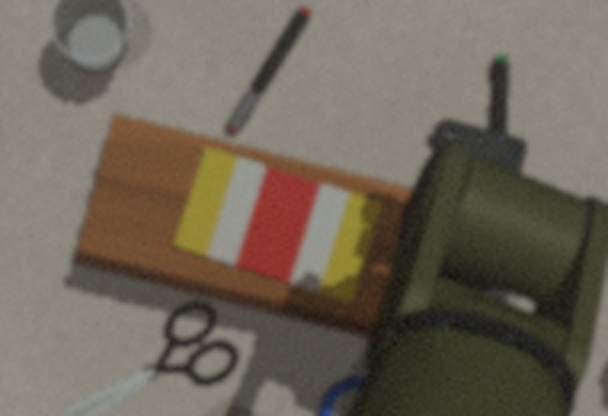

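The side crop shows both fingertips, at (330,175) and (395,185), over the deck behind the trailing yellow band. They are clear of the plate and everything else. Now I'll lower them and push.

Call:
step_arm([
  {"x": 0.003,"y": -0.002,"z": 0.01,"ax": -0.1,"ay": 0,"az": -0.6,"claw": 0.05},
  {"x": 0,"y": 0,"z": 0.005,"ax": 0,"ay": 0,"az": 0,"claw": 0.05},
  {"x": 0,"y": 0,"z": 0,"ax": 0,"ay": 0,"az": 0,"claw": 0.05},
])

```text
time_s: 2.62
ee_pos: [0.5243, -0.1712, 0.0683]
eef_rot: [3.134, 0.001, 1.325]
force: [0.9, -0.3, 0.5]
grip_width: 0.0498
```

```bash
python3 plan.py .054 .010 .063 75.8 8
```

```text
t 2.62 pos [ 0.5243 -0.1712  0.0683] st -0.1013 0.0129 yaw 75.9 F [ 0.9 -0.3  0.5] n 20 rot [0.46 0.06 0.1 ] dist 0.1554
0 [ 0.0078 -0.0001  0.0003] [0.02 0.   0.01]
1 [ 0.0078 -0.0001  0.0003] [0.02 0.   0.01]
2 [ 0.0078 -0.0001  0.0003] [0.02 0.   0.01]
3 [ 0.0078 -0.0001  0.0003] [0.02 0.   0.01]
4 [ 0.0078 -0.0001  0.0003] [0.02 0.   0.01]
5 [ 0.0078 -0.0001  0.0003] [0.02 0.   0.01]
6 [ 0.0078 -0.0001  0.0003] [0.02 0.   0.01]
7 [ 0.0078 -0.0001  0.0003] [0.02 0.   0.01]
8 [ 0.0078 -0.0001  0.0003] [0.02 0.   0.01]
9 [ 0.0078 -0.0001  0.0003] [0.02 0.   0.01]
10 [ 0.0078 -0.0001  0.0003] [0.02 0.   0.01]
11 [ 0.0078 -0.0001  0.0003] [0.02 0.   0.01]
12 [ 0.0078 -0.0001  0.0003] [0.02 0.   0.01]
13 [ 0.0078 -0.0001  0.0003] [0.02 0.   0.01]
14 [ 0.0078 -0.0001  0.0003] [0.02 0.   0.01]
15 [ 0.0078 -0.0001  0.0003] [0.02 0.   0.01]
16 [ 0.0078 -0.0001  0.0003] [0.02 0.   0.01]
17 [ 0.0078 -0.0001  0.0003] [0.02 0.   0.01]
18 [ 0.0078 -0.0001  0.0003] [0.02 0.   0.01]
19 [ 0.0078 -0.0001  0.0003] [0.02 0.   0.01]
```

Call:
step_arm([
  {"x": 0,"y": -0.002,"z": 0.004,"ax": 0.4,"ay": 0,"az": 0,"claw": 0.05},
  {"x": 0,"y": 0,"z": 0.002,"ax": 0,"ay": 0,"az": 0,"claw": 0.05},
  {"x": 0,"y": 0,"z": 0,"ax": 0,"ay": 0,"az": 0,"claw": 0.05},
])

```text
time_s: 2.87
ee_pos: [0.5227, -0.1706, 0.063]
eef_rot: [3.139, 0.001, 1.325]
force: [-0.6, -0.2, 0.2]
grip_width: 0.0499
```

```bash
python3 plan.py .054 .010 .063 75.8 80
```

```text
t 2.87 pos [ 0.5227 -0.1706  0.063 ] st -0.1011 0.0113 yaw 75.93 F [-0.6 -0.2  0.2] n 2 rot [0.13 0.07 0.13] dist 0.1551
0 [ 0.0775 -0.0005 -0.0001] [0.07 0.04 0.07]
1 [ 0.0775 -0.0006 -0.    ] [0.07 0.04 0.07]
```

Call:
step_arm([
  {"x": 0.008,"y": 0,"z": 0,"ax": 0,"ay": 0,"az": 0,"claw": 0.05},
  {"x": 0.008,"y": 0,"z": 0,"ax": 0,"ay": 0,"az": 0,"claw": 0.05},
  {"x": 0.008,"y": 0,"z": 0,"ax": 0,"ay": 0,"az": 0,"claw": 0.05},
  {"x": 0.006,"y": 0,"z": 0,"ax": 0,"ay": 0,"az": 0,"claw": 0.05},
  {"x": 0.006,"y": 0,"z": 0,"ax": 0,"ay": 0,"az": 0,"claw": 0.05},
])

```text
time_s: 3.28
ee_pos: [0.5325, -0.133, 0.0637]
eef_rot: [3.138, 0.001, 1.324]
force: [0.0, -0.3, 0.5]
grip_width: 0.0502
```

```bash
python3 plan.py .054 .010 .063 75.8 80
```

```text
t 3.28 pos [ 0.5325 -0.133   0.0637] st -0.0622 0.0116 yaw 75.87 F [ 0.  -0.3  0.5] n 2 rot [0.2  0.08 0.07] dist 0.1162
0 [ 0.0581 -0.0007  0.0002] [0.1  0.04 0.03]
1 [ 0.0581 -0.0007  0.0003] [0.1  0.04 0.03]
```

Call:
step_arm([
  {"x": 0.008,"y": 0,"z": 0.0005,"ax": 0,"ay": 0,"az": 0,"claw": 0.05},
  {"x": 0.008,"y": 0,"z": 0.0005,"ax": 0,"ay": 0,"az": 0,"claw": 0.05},
  {"x": 0.008,"y": 0,"z": 0,"ax": 0,"ay": 0,"az": 0,"claw": 0.05},
  {"x": 0.008,"y": 0,"z": 0,"ax": 0,"ay": 0,"az": 0,"claw": 0.05},
  {"x": 0.006,"y": 0,"z": 0,"ax": 0,"ay": 0,"az": 0,"claw": 0.05},
])

```text
time_s: 3.7
ee_pos: [0.543, -0.0916, 0.0628]
eef_rot: [3.138, 0.002, 1.325]
force: [-0.3, -1.9, 0.8]
grip_width: 0.05
```

```bash
python3 plan.py .054 .010 .063 75.8 80;python3 - <<'E'
from h import *
from station import vision
for n,(x0,y0,w,h) in (("side",(170,90,190,180)),):
    p,d=vision.camera(n); cv2.imwrite(f"pics/{n}2.png",cv2.resize(p[y0:y0+h,x0:x0+w,::-1],None,fx=3.2,fy=3.2,interpolation=cv2.INTER_CUBIC))
E
```

```text
t 3.7 pos [ 0.543  -0.0916  0.0628] st -0.0195 0.0116 yaw 75.93 F [-0.3 -1.9  0.8] n 1 rot [0.23 0.1  0.13] dist 0.0735
0 [ 0.0735 -0.0014 -0.0003] [0.23 0.1  0.13]
```

View pics/side2.png

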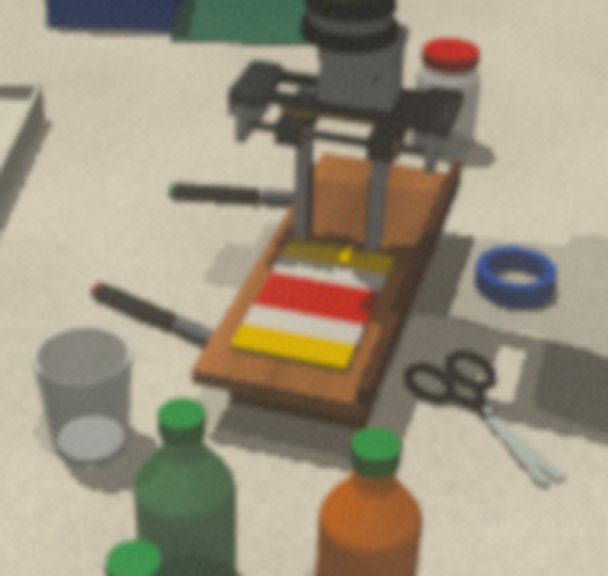

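The side crop shows both fingertips, at (300,240) and (375,250), bearing on the trailing edge. The plate is moving and straightening, with about 2 N of push. Continuing.

Call:
step_arm([
  {"x": 0.008,"y": 0,"z": 0,"ax": 0,"ay": 0,"az": 0,"claw": 0.05},
  {"x": 0.008,"y": 0,"z": 0,"ax": 0,"ay": 0,"az": 0,"claw": 0.05},
  {"x": 0.008,"y": 0,"z": 0,"ax": 0,"ay": 0,"az": 0,"claw": 0.05},
  {"x": 0.008,"y": 0,"z": 0,"ax": 0,"ay": 0,"az": 0,"claw": 0.05},
  {"x": 0.006,"y": 0,"z": 0,"ax": 0,"ay": 0,"az": 0,"claw": 0.05},
])

```text
time_s: 4.17
ee_pos: [0.5531, -0.051, 0.0628]
eef_rot: [3.138, 0.002, 1.325]
force: [-0.4, -1.5, 0.5]
grip_width: 0.05
```

```bash
python3 plan.py .054 .010 .063 75.8 80
```

```text
t 4.17 pos [ 0.5531 -0.051   0.0628] st 0.0224 0.0114 yaw 75.92 F [-0.4 -1.5  0.5] n 1 rot [0.23 0.1  0.12] dist 0.0316
0 [ 0.0316 -0.0014 -0.0003] [0.23 0.1  0.12]
```

Call:
step_arm([
  {"x": 0.006,"y": 0,"z": 0,"ax": 0,"ay": 0,"az": 0,"claw": 0.05},
  {"x": 0.005,"y": 0,"z": 0,"ax": 0,"ay": 0,"az": 0,"claw": 0.05},
  {"x": 0.004,"y": 0,"z": 0,"ax": 0,"ay": 0,"az": 0,"claw": 0.05},
  {"x": 0.003,"y": 0,"z": 0,"ax": 0,"ay": 0,"az": 0,"claw": 0.05},
  {"x": 0,"y": 0,"z": 0,"ax": 0,"ay": 0,"az": 0,"claw": 0.05},
])

```text
time_s: 4.58
ee_pos: [0.5583, -0.0302, 0.0627]
eef_rot: [3.138, 0.002, 1.326]
force: [-0.5, -1.1, -0.3]
grip_width: 0.0499
```

```bash
cat > meas.py <<'E'
from h import *
import sys
from station import vision
tag=sys.argv[1]
C=np.array([.539,-.0705]);TH=np.radians(75.8);u=np.array([np.cos(TH),np.sin(TH)]);e=np.array([u[1],-u[0]]);C=C-.0025*e
for n,(x0,y0,w,h) in (("side",(170,90,190,180)),("top",(200,120,190,130))):
    p,d=vision.camera(n);c=vision.camera_params(n)
    cv2.imwrite(f"pics/{n}{tag}.png",cv2.resize(p[y0:y0+h,x0:x0+w,::-1],None,fx=3.2,fy=3.2,interpolation=cv2.INTER_CUBIC))
    np.savez(f"{n}{tag}.npz",p=p,d=d)
    hsv=cv2.cvtColor(p,cv2.COLOR_RGB2HSV);box=np.zeros((384,512),bool);box[y0:y0+h,x0:x0+w]=1
    for nm,mm in (('yel',(hsv[...,0]>20)&(hsv[...,0]<35)&(hsv[...,1]>150)),('red',((hsv[...,0]<6)|(hsv[...,0]>174))&(hsv[...,1]>150)),('white',(hsv[...,1]<70)&(hsv[...,2]>110))):
        k,l,s,ce=cv2.connectedComponentsWithStats((mm&box).astype(np.uint8))
        for i in range(1,k):
            if 80<s[i,4]<800:
                v,uu=np.where(l==i); G=onz(c,np.c_[uu,v],.066)[:,:2]-C; S=G@u;T=G@e
                r=cv2.minAreaRect(np.c_[T,S].astype(np.float32))
                print(n,nm,s[i,4],ce[i].round(0),'s',r[0][1].round(4) if hasattr(r[0][1],'round') else round(r[0][1],4),'t',round(r[0][0],4),'size',np.round(r[1],4),'ang',round(r[2],1))
E
python3 plan.py .054 .010 .063 75.8 80; python3 meas.py 3
```

```text
t 4.58 pos [ 0.5583 -0.0302  0.0627] st 0.0437 0.0113 yaw 75.99 F [-0.5 -1.1 -0.3] n 1 rot [0.23 0.1  0.19] dist 0.0103
0 [ 0.0103 -0.0013 -0.0003] [0.23 0.1  0.19]
side yel 194 [270. 183.] s 0.064 t 0.0032 size [0.0293 0.0893] ang 89.2
side yel 358 [253. 214.] s 0.2008 t 0.0039 size [0.0323 0.0933] ang 89.8
side red 93 [310. 106.] s -0.4421 t -0.0042 size [0.0563 0.0523] ang 19.6
side red 400 [262. 197.] s 0.1326 t 0.0036 size [0.0894 0.0444] ang 0.3
side white 176 [265. 188.] s 0.0948 t 0.0056 size [0.09   0.0218] ang 0.4
side white 220 [257. 206.] s 0.1696 t 0.0039 size [0.0911 0.0212] ang 0.6
top yel 252 [222. 176.] s 0.1979 t 0.0046 size [0.023  0.0847] ang 89.5
top red 510 [245. 181.] s 0.1306 t 0.0048 size [0.0464 0.0887] ang 90.0
top white 94 [240. 236.] s 0.1064 t -0.1404 size [0.027  0.0272] ang 14.2
```

View pics/side3.png

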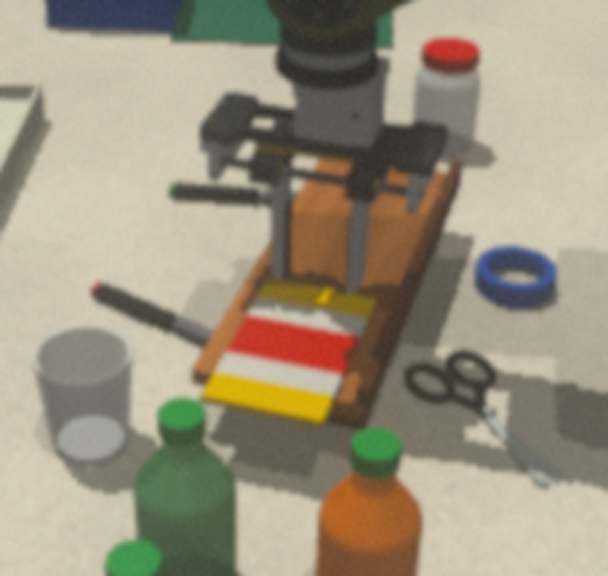

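View pics/top3.png

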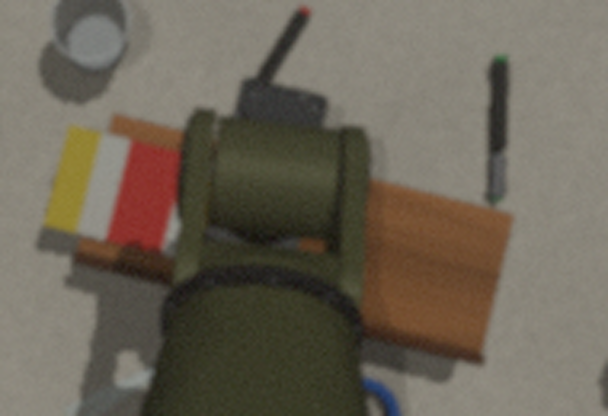

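The side crop shows the leading yellow band at (265,398) just passing the ledge end. The plate is straight to within 1°. Its centre is about 131.5 mm along, so about 11 mm more gets it to mid-tolerance at 142.

Call:
step_arm([
  {"x": 0.004,"y": 0,"z": 0,"ax": 0,"ay": 0,"az": 0,"claw": 0.05},
  {"x": 0.004,"y": 0,"z": 0,"ax": 0,"ay": 0,"az": 0,"claw": 0.05},
  {"x": 0.002,"y": 0,"z": 0,"ax": 0,"ay": 0,"az": 0,"claw": 0.05},
  {"x": 0,"y": 0,"z": 0,"ax": 0,"ay": 0,"az": 0,"claw": 0.05},
])

```text
time_s: 5.02
ee_pos: [0.5607, -0.0209, 0.0626]
eef_rot: [3.138, 0.002, 1.325]
force: [-0.9, -0.6, 0.9]
grip_width: 0.0499
```

```bash
python3 plan.py .054 .010 .063 75.8 80; python3 meas.py 4
```

```text
t 5.02 pos [ 0.5607 -0.0209  0.0626] st 0.0534 0.0113 yaw 75.9 F [-0.9 -0.6  0.9] n 1 rot [0.22 0.11 0.1 ] dist 0.0015
0 [ 0.0006 -0.0013 -0.0004] [0.22 0.11 0.1 ]
side yel 193 [269. 185.] s 0.0753 t 0.004 size [0.0899 0.026 ] ang 0.1
side yel 363 [252. 217.] s 0.2105 t 0.0034 size [0.0938 0.0324] ang 0.8
side red 95 [310. 106.] s -0.4421 t -0.0042 size [0.0563 0.0523] ang 19.6
side red 407 [261. 200.] s 0.1424 t 0.0038 size [0.089  0.0445] ang 0.9
side white 182 [264. 191.] s 0.1045 t 0.006 size [0.0903 0.0212] ang 0.5
side white 228 [256. 209.] s 0.1796 t 0.0037 size [0.0915 0.0215] ang 0.0
side white 90 [238. 227.] s 0.2535 t 0.0222 size [0.0198 0.0542] ang 35.4
top yel 248 [219. 175.] s 0.2072 t 0.0042 size [0.084  0.0226] ang 0.2
top red 500 [242. 181.] s 0.1407 t 0.0048 size [0.0886 0.0454] ang 0.2
top white 96 [237. 235.] s 0.1154 t -0.1416 size [0.0291 0.0267] ang 3.0
```

View pics/side4.png

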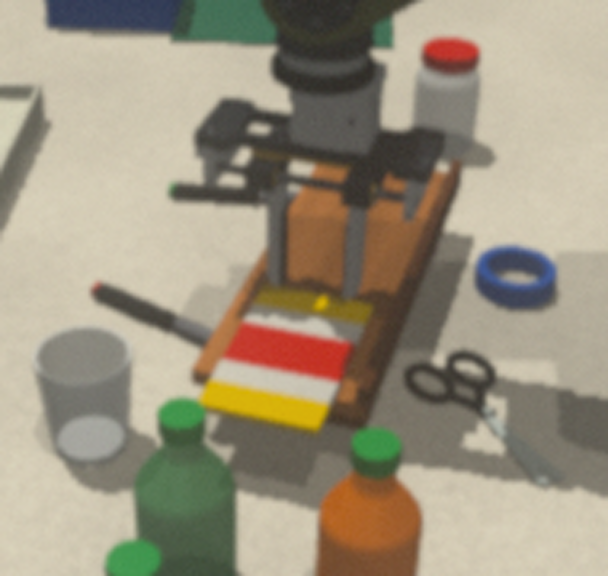

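The plate centre is now at about 141.5 mm in both views. That puts the band clear by about 11 mm and the red inside by about 13 mm. Now I'll back off, rise and move away.

Call:
step_arm([
  {"x": -0.01,"y": 0,"z": 0,"ax": 0,"ay": 0,"az": 0,"claw": 0.05},
  {"x": -0.015,"y": 0,"z": -0.003,"ax": 0,"ay": 0,"az": 0,"claw": 0.05},
  {"x": -0.01,"y": 0,"z": -0.02,"ax": 0,"ay": 0,"az": 0,"claw": 0.05},
  {"x": 0,"y": 0,"z": -0.035,"ax": 0,"ay": 0,"az": 0,"claw": 0.05},
  {"x": 0,"y": 0,"z": -0.035,"ax": 0,"ay": 0,"az": 0,"claw": 0.05},
])

```text
time_s: 5.53
ee_pos: [0.5471, -0.0581, 0.1509]
eef_rot: [-3.131, 0.003, 1.325]
force: [-0.2, 0.5, 0.7]
grip_width: 0.05
```

Call:
step_arm([
  {"x": -0.03,"y": 0,"z": -0.03,"ax": 0,"ay": 0,"az": 0,"claw": 0.05},
  {"x": -0.035,"y": -0.01,"z": -0.015,"ax": 0,"ay": 0,"az": 0,"claw": 0.05},
  {"x": -0.035,"y": -0.02,"z": 0,"ax": 0,"ay": 0,"az": 0,"claw": 0.05},
  {"x": -0.035,"y": -0.02,"z": 0,"ax": 0,"ay": 0,"az": 0,"claw": 0.05},
  {"x": -0.035,"y": -0.02,"z": 0,"ax": 0,"ay": 0,"az": 0,"claw": 0.05},
])

```text
time_s: 5.95
ee_pos: [0.4387, -0.209, 0.205]
eef_rot: [3.14, 0.004, 1.332]
force: [0.3, -0.4, 0.1]
grip_width: 0.0499
```

Call:
step_arm([
  {"x": -0.035,"y": -0.02,"z": 0,"ax": 0,"ay": 0,"az": 0,"claw": 0.05},
  {"x": -0.035,"y": -0.02,"z": 0,"ax": 0,"ay": 0,"az": 0,"claw": 0.05},
  {"x": -0.03,"y": -0.01,"z": 0,"ax": 0,"ay": 0,"az": 0,"claw": 0.05},
  {"x": 0,"y": 0,"z": 0,"ax": 0,"ay": 0,"az": 0,"claw": 0.05},
  {"x": 0,"y": 0,"z": 0,"ax": 0,"ay": 0,"az": 0,"claw": 0.05},
])

```text
time_s: 6.37
ee_pos: [0.3565, -0.3023, 0.2063]
eef_rot: [3.138, 0.006, 1.324]
force: [-0.2, 0.7, 0.7]
grip_width: 0.0503
```

```bash
python3 plan.py .054 .010 .063 75.8 800; python3 meas.py 5; python3 - <<'E'
from h import *
from station import vision
for n in('top','side'):
    a=np.load(n+'5.npz')['p'];cv2.imwrite(f'pics/{n}5full.png',a[:,:,::-1])
    c=vision.camera_params(n);b=np.load(n+'0.npz')['p']
    for nm,hl in (('green cap/bottle',(50,85)),('blue',(105,130))):
        for im in (b,a):
            h=cv2.cvtColor(im,cv2.COLOR_RGB2HSV);m=((h[...,0]>hl[0])&(h[...,0]<hl[1])&(h[...,1]>130)).astype(np.uint8)
            m[:,:100]=0; k,l,s,ce=cv2.connectedComponentsWithStats(m);print(n,nm,[(int(s[i,4]),ce[i].round(1).tolist()) for i in range(1,k) if s[i,4]>50])
E
```

```text
t 6.37 pos [ 0.3565 -0.3023  0.2063] st -0.2695 -0.1175 yaw 75.84 F [-0.2  0.7  0.7] n 1 rot [0.23 0.32 0.04] dist 0.3761
0 [0.3242 0.1272 0.1421] [0.23 0.32 0.04]
side yel 228 [268. 184.] s 0.0751 t 0.0037 size [0.0913 0.0283] ang 0.2
side yel 362 [252. 217.] s 0.2104 t 0.0041 size [0.0324 0.0931] ang 89.6
side red 406 [260. 200.] s 0.1425 t 0.0036 size [0.0429 0.0892] ang 89.7
side white 182 [265. 191.] s 0.1048 t 0.0038 size [0.0906 0.0208] ang 0.4
side white 228 [256. 209.] s 0.1794 t 0.0037 size [0.0915 0.0219] ang 0.0
top yel 250 [219. 175.] s 0.2073 t 0.0042 size [0.084  0.0229] ang 0.0
top yel 323 [265. 186.] s 0.0746 t 0.0051 size [0.0925 0.0267] ang 0.1
top red 495 [242. 180.] s 0.1421 t 0.0048 size [0.0899 0.0428] ang 0.4
top white 185 [229. 132.] s 0.2087 t 0.1276 size [0.0396 0.0417] ang 14.5
top white 297 [255. 183.] s 0.1043 t 0.006 size [0.0906 0.0248] ang 0.4
top white 84 [310. 247.] s -0.0839 t -0.1227 size [0.0162 0.0408] ang 14.2
top green cap/bottle [(128, [211.1, 56.4]), (125, [198.6, 62.3])]
top green cap/bottle [(70, [211.1, 51.3]), (63, [198.7, 56.5]), (54, [210.8, 63.0]), (55, [198.3, 68.0])]
top blue [(160, [174.1, 56.5]), (151, [161.3, 61.8]), (943, [502.7, 91.7]), (54, [173.7, 73.4]), (116, [137.1, 152.8]), (120, [312.4, 250.2])]
top blue [(155, [174.0, 56.3]), (147, [161.3, 61.9]), (956, [502.7, 91.5]), (54, [173.7, 73.4]), (114, [136.7, 153.6]), (130, [312.0, 249.9])]
side green cap/bottle [(74, [226.5, 219.1]), (86, [286.9, 228.5]), (164, [104.3, 238.5]), (130, [211.7, 264.9])]
side green cap/bottle [(71, [226.4, 219.1]), (84, [286.9, 228.5]), (163, [104.3, 238.5]), (133, [211.7, 265.0])]
side blue [(153, [263.4, 1.6]), (420, [384.2, 3.3]), (286, [259.2, 51.2])]
side blue [(151, [263.6, 1.6]), (267, [388.7, 3.9]), (306, [259.3, 51.9])]
```

View pics/top5.png

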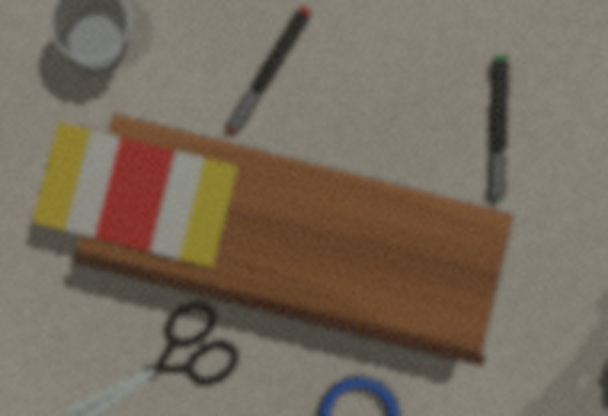

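View pics/side5.png

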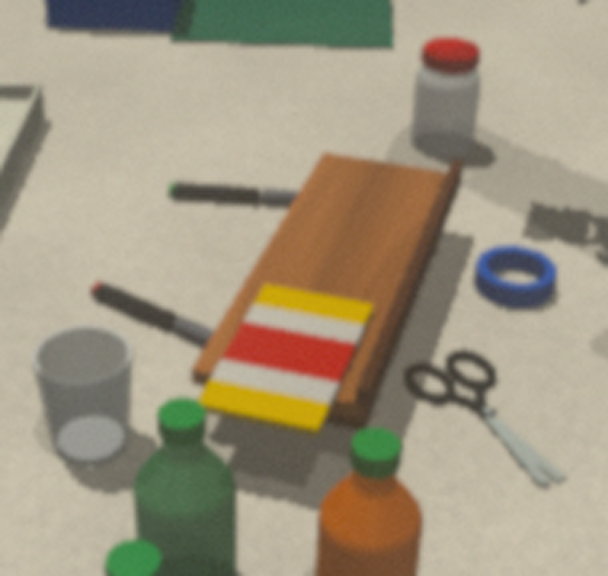

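The top crop shows the ledge end running from (112,115) to (78,255). The yellow/white boundary is outside that line, from (88,128) to (70,228), and the red edge, from (121,138) to (98,242), is inside it. The plate is straight and nothing else has moved.

```bash
python3 -c "
from station import ticket
print(ticket.hand_in())"
```

```text
the job is handed in; nothing more can be done
None
```

The plate is in place and the job is handed in, after 6.4 s on the robot's clock. I pushed the plate about 125 mm towards the green bottle, using two half-open fingertips on its trailing edge. I then backed off, rose, and moved the hand well clear.

**Plate position:** the last check put the plate centre about 142 mm along the ledge in both views. The yellow band starts roughly 12 mm past the end of the ledge, and the red stops roughly 13 mm short of it. The plate is within about 0.5° of straight.

**Other objects:** in the final pictures the bottles, jar, cup, markers, scissors and tape look unmoved. The colour positions I compared for the caps, blue bottle and tape matched to within a pixel. The largest contact force I read was about 2 N.

**What failed or disagreed:**
- My first three move calls were refused and moved nothing, most likely because some row keys were missing.
- The two cameras differed by about 4 mm on where the ledge sits along its length. I used the mean, and the margins are well over half that difference.

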